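Load the cell tester and hold the spring probe on its contact pad

ROBOT

A 6-joint arm with a two-finger parallel gripper is mounted at the origin on a cart in front of the work surface, level with it; the furniture and walls round the work are solid. World frame = base frame: x ahead of the robot, y to its left, z up, the work surface at z = 0. Lengths are in mm, angles in rad, forces in N, time in s.
With the tool pointing down it reaches from about 275 to 825 mm from the base axis. Payload 5.2 kg.
Tool frame: the origin (TCP) lies midway between the tips of the shut fingers; the grasp point (between the pads) lies 19 mm behind it; z points along the fingers, y is the direction in which the jaws open and shut (so a half turn about z gives the same grasp; the last joint's range is limited). The gripper opens to 93 mm and grips with 3 to 60 N. Pads are 15 mm wide; open, the fingers measure 128 mm over their backs; the gripper's body (75 mm by 188 mm) begins 65 mm behind the grasp point.
Start: joints at [1.109, 0.259, 1.535, -0, 1.348, -0.203], TCP at [140.734, 531.694, 180.353] pointing down, gripper open.
Joint ranges: [-3.14, 3.14], [-0.91, 2.08], [0.19, 2.58], [-1.22, 4.36], [0.22, 2.71], [-3.12, 3.12]. Speed limits (rad/s): [2.57, 2.57, 3.14, 3.14, 3.14, 3.14].

INTERFACE

Orientations are given as a rotation vector (axis times angle).
In Python, from station import state, capture, calibration, close_job gives the robot as it stands.
- The arm moves only by the tool carry_out, never from a script. Its argument "steps" is a list that holds one entry, the list of rows, each a list of 7 numbers: the shift along the tool's x, y, z in mm, then the turn, a rotation vector about the tool's x, y, z in rad, then the gripper command: -1 is fully open, 1 is shut, values between are in proportion. A call has 1 to 8 rows; each row shifts and turns the commanded pose from where the row before left it, along the tool's axes as they then stand; what a row does not reach is not made up. A row lasts 1/8 s, in which the tool goes at most 62.5 mm and 10.7 degrees, less where a joint would pass 70% of its speed; a pose out of reach is approached as far as the arm can. A call is refused whole if a number of a shift passes 62.5 or a number of a turn 0.188, either way. A call with a gripper value outside its range is refused whole. The fingers move at their own pace and stop on an object; "force" is the grip in N (left out, the last holds). Time passes only in rows, so rows that do not move let the fingers close. It gives the time, the measured TCP pose, the force and the opening at its end, in the units of the state.
- state(): the state, without advancing time (a new reading comes with each control period).
- capture(name): name is "scene" or "top"; returns (picture, depth): 400x640x3 uint8, red, green, blue; 400x640 float32, mm along the optical axis (not along the pixel's ray), 0 where there is no reading.
- calibration(name): a dict with "vertical_fov" (degrees; the focal length in pixels is half the picture's height over the tangent of half this angle, whatever the lens; pixels are square), "cx", "cy" (the principal point, pixels), "T" (4x4, takes a point from camera to world coordinates). Camera axes: x right, y up, looking along -z (the intrinsics and any distortion apply to the point x, -y, -z); pixel columns grow to the right and rows downward; lengths in mm; the calibration is good to about 2 mm. A picture is of the moment at which its call begins. calibration takes no time and is no camera call.
- close_job(): hands the job in, once; it reports no verdict.
The state is a dict: "clock": time; "joint_pos": joint angles; "dq": joint speeds; "joint_efforts": joint torques, N m; "tcp_pos": TCP position; "tcp_rot": TCP orientation; "contact_force": force on the tool from outside, world axes, zero at the start; "torque": the same for the moment, N m; "opening": finger opening in mm.
Only numpy, scipy, OpenCV 4.12 (cv2) and the standard library are available. Lean on these libraries where they do the work, as an engineer would, in place of code of your own. Each camera call takes 0.05 s, during which the arm holds its last target. There are 200 camera calls.

TASK

Stand one of the two small round battery cells, button end up, in the tester's pocket marked with one dot, then stand the other in the pocket marked with two dots, each right down. Then take the spring probe out of its stand and press its tip lightly on the round contact pad of the tester's sloping panel, with the probe square to that panel and its plunger pushed in about half way, never hard; finish there, still holding the probe on the pad, and leave the small things lying around where they are.

Things in the scene. Friction and masses are not known exactly. Their poses are not given: they have to be found in the camera images.
- cell_a_mid (a point): centre of a loose battery cell: plain round can with a grey sleeve, standing upright, 14.5 mm in diameter, 50.5 mm tall including a metal button 5.5 mm wide and 1.5 mm high on top. The point is on its axis, 25 mm above its underside; z along the axis to the button end. About 30 g. Identical to the other cell; either may go in either pocket
- cell_b_mid (a point): centre of the second, identical cell, described as for the first
- tester: the cell tester, fixed to the table: an aluminium block (62 mm across, 96 mm along the row, 30 mm high) with two round pockets in its top, and beside it in the row a grey housing 58 mm long with a panel sloping towards the robot. Origin on the table, 60 mm from pocket 1 and 12 mm from pocket 2 along the row; axes as for pocket_1
- pocket_1 (a point): centre of the mouth of the first pocket, marked by one black dot on the robot's side, at the end away from the sloping panel. Round blind hole, 17.5 mm wide, 2 mm chamfer, 22 mm deep; mouth 30 mm above the table. A cell right down in it sticks up 28.5 mm, its centre point 3 mm above the mouth. z up, x across the row away from the robot, y along the row from pocket 2 to pocket 1
- pocket_2 (a point): the same for the second pocket, marked by two black dots, 48 mm along the row (-y) from the first and next to the sloping panel
- pad_face (a point): centre of the contact pad's face: flat round steel disc 14 mm in diameter, 2 mm proud of the sloping panel, with a black ring 21 mm wide round it. z points square out of the panel: up and leaning 18 degrees (0.314 rad) towards the robot's side; y along the row of pockets. It lies 54 mm from pocket 2 along the row (-y), about 33 mm above the table, and does not give
- test_pad: the contact pad itself, origin at the foot of the disc, 2 mm below its face, axes as for pad_face
- probe_grip (a point): point on the axis of the loose spring probe, in the middle of its round black handle (16 mm in diameter, 36 mm below and above the point). Its z runs along the probe away from the tip, which lies 88 mm below the point. It starts upright in its stand, tip down, hanging by its collar, not fastened; lift it at least 50 mm straight up to clear the stand. About 80 g
- probe: the same probe; its origin lies on the axis at the underside of the collar, 40 mm below probe_grip. The collar is 26 mm wide and 4 mm thick; below it come a steel barrel 13 mm in diameter, a cone, and the thin plunger
- probe_tip (a point): the rounded tip (3.6 mm wide) of the probe's plunger, 88 mm below probe_grip when not pressed; z along the probe, away from the tip
- probe_plunger (a joint): how far the plunger is pushed into the probe, 0 (free) to 0.012 m (bottomed); spring 400 N/m with 0.8 N preload, so half way in (0.006 m) is 3.2 N and bottomed is 5.6 N
- stand_mouth (a point): centre of the top of the probe's stand, 60 mm above the table: an upright aluminium tube 34 mm in outer and 18 mm in inner diameter on a flat base 70 mm square, fixed to the table. The probe's collar rests on it
- usb_stick: small memory stick, 54 x 18 x 8 mm, lying loose on the table; to be left alone
- adapter_0: small metal fibre adapter, 12 x 34 x 12 mm, lying loose; to be left alone
- adapter_1: another such adapter, lying loose; to be left alone
- tweezers: tweezers, 13 x 122 x 8 mm, lying loose; to be left alone

How it is judged:
By the outcome, as a careful person would: the job done as asked, in the order asked, and still so for the second after the job is handed in, while the arm keeps its last pose, push and grip.
It also fails if it takes over 61 s, if anything falls off the work surface, if the arm or the gripper's body presses on something with over 40 N, if the wrist force passes 120 N, or if a joint passes its speed limit or range.

## Working session

There is one attempt and no reset: what is moved stays moved. The work goes in short steps, Python scripts to look and compute and a tool call to move; the robot and the scene stay as the last step left them, time stands still between calls to the robot, and variables do not carry over. Pictures are saved under pics/ and viewed, about 8 in all and at most 12, crops included, and the job is handed in when it is done.

Besides the shell and the picture viewer there is one more tool, called by a JSON object that holds its "op" and its "data". carry_out: Moves the arm, as the interface text tells. Its arguments: {"type":"object","properties":{"steps":{"type":"array","items":{"type":"array","items":{"type":"array","items":{"type":"number"}}}},"force":{"type":"number"}},"required":["steps"]}

```bash
mkdir -p pics; ls
python3 - <<'E'
from station import *
import cv2,numpy as np
print(state())
for n in("scene","top"):
    p,d=capture(n); c=calibration(n); print(n,c)
    np.savez(f"pics/{n}0.npz",p=p,d=d); cv2.imwrite(f"pics/{n}0.png",p[:,:,::-1])
E
```

```text
pics
{'clock': 0.0, 'joint_pos': array([ 1.10923335e+00,  2.59354023e-01,  1.53607379e+00, -1.58116994e-05,
        1.34797731e+00, -2.02806157e-01]), 'dq': array([ 0.00040495,  0.00059969, -0.00072233,  0.00018115, -0.00202689,
        0.00039822]), 'joint_efforts': array([-7.96132235e-05, -4.37307465e+01, -2.84001178e+01,  7.18261697e-02,
        4.11243585e-02, -1.62709807e-04]), 'tcp_pos': array([140.44458446, 531.13930754, 179.5155607 ]), 'tcp_rot': array([-4.05241296e-01, -3.11476400e+00,  2.69877889e-03]), 'contact_force': array([0.84706836, 0.70645663, 0.28737058]), 'torque': array([0.01256768, 0.00930603, 0.00027257]), 'opening': 92.84610529627884}
scene {'vertical_fov': 57.69997130742425, 'cx': 321.2051397314737, 'cy': 196.76680037786537, 'T': array([[ 8.86628514e-01,  3.15213438e-01, -3.38423353e-01,
         2.81486533e+02],
       [-4.62437090e-01,  5.94007632e-01, -6.58260489e-01,
        -5.87743554e+02],
       [-6.46649753e-03,  7.40132030e-01,  6.72430489e-01,
         6.87176734e+02],
       [ 0.00000000e+00,  0.00000000e+00,  0.00000000e+00,
         1.00000000e+00]])}
top {'vertical_fov': 57.718679254570304, 'cx': 320.20055584153664, 'cy': 199.06070518354036, 'T': array([[ 3.28410166e-02,  9.77064980e-01, -2.10393658e-01,
         3.70233038e+02],
       [-9.99449785e-01,  3.30835302e-02, -2.36788576e-03,
        -3.29826838e+00],
       [ 4.64698671e-03,  2.10355661e-01,  9.77613882e-01,
         9.56126508e+02],
       [ 0.00000000e+00,  0.00000000e+00,  0.00000000e+00,
         1.00000000e+00]])}
```

View pics/scene0.png

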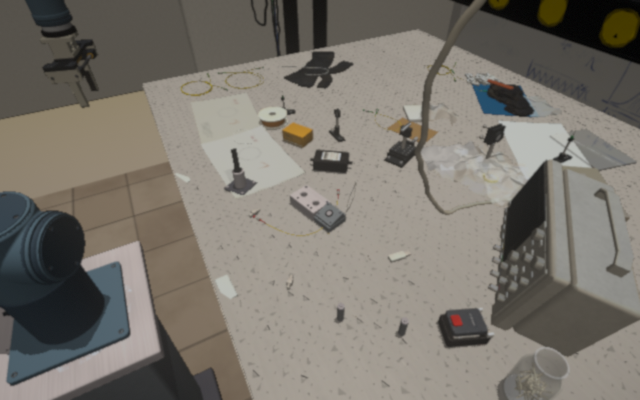

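View pics/top0.png

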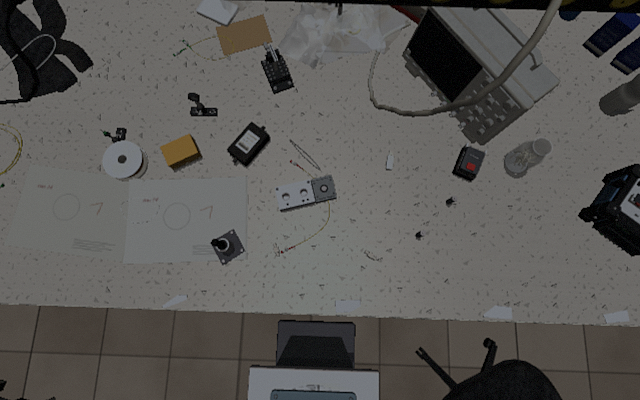

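The scene view shows cells near (340,313) and (403,327), the tester near (318,207) and the probe stand near (238,182). In the top view the cells are near (451,202) and (419,236), the tester is near (306,192), and the stand is near (226,246). Next I'll check the calibration and zoom in.

```bash
cat > h.py <<'E'
import numpy as np,cv2
from station import *
def K(c):
    f=200/np.tan(np.radians(c["vertical_fov"])/2); return f,c["cx"],c["cy"]
def ray(c,u,v):
    f,cx,cy=K(c); d=np.array([(u-cx)/f,-(v-cy)/f,-1.]); T=c["T"]; return T[:3,3],T[:3,:3]@d
def onz(c,u,v,z):
    o,d=ray(c,u,v); return o+d*(z-o[2])/d[2]
def proj(c,P):
    f,cx,cy=K(c); T=c["T"]; q=T[:3,:3].T@(np.asarray(P,float)-T[:3,3]); return cx+f*q[0]/-q[2], cy-f*q[1]/-q[2]
def pts(c,d):
    f,cx,cy=K(c); v,u=np.mgrid[:400,:640]
    q=np.stack([(u-cx)/f*d,-(v-cy)/f*d,-d],-1); return q@c["T"][:3,:3].T+c["T"][:3,3]
E
python3 - <<'E'
from h import *
ct=calibration("top");cs=calibration("scene")
D={n:np.load(f"pics/{n}0.npz") for n in("top","scene")}
for n,c in(("top",ct),("scene",cs)):
    P=pts(c,D[n]["d"]); print(n,D[n]["d"].max(),(D[n]["d"]==0).mean())
    for r in range(20,400,60): print([round(float(x)) for x in P[r,20:640:60,2]])
for a,b in(((451,202),(403,327)),((419,236),(340,313)),((306,192),(318,207)),((226,246),(238,182))):
    print(onz(ct,*a,20).round(),onz(cs,*b,20).round())
print(proj(ct,[140,531,180]),proj(cs,[140,531,180]),proj(ct,[0,0,0]))
def up(n,x,y,w,h,s): return cv2.resize(D[n]["p"][y:y+h,x:x+w,::-1],(w*s,h*s),interpolation=cv2.INTER_CUBIC)
t=up("top",200,165,150,105,5); cv2.imwrite("pics/c1.png",cv2.convertScaleAbs(t,alpha=1.5))
a=up("scene",215,135,140,100,5); cv2.imwrite("pics/c2.png",cv2.convertScaleAbs(a,alpha=1.5))
E
```

```text
top 1791.7163 0.003875
[0, -4, -3, -2, -1, 22, 28, 208, 225, -4, 121]
[6, -4, 1, 0, -1, -3, -2, 91, 514, -4, -3]
[-1, -1, 0, -1, 33, 1, -2, 0, -1, -3, -7]
[-2, 1, 1, 4, -2, 15, -3, 0, -3, -3, 94]
[0, -3, 3, 0, -2, -3, -2, 0, 0, 1, -1]
[-901, -892, -901, -899, -903, -895, -913, -889, 0, -1, -1]
[-909, -900, -903, -898, -3, 1, -898, -908, -408, -903, -906]
scene 3657.9211 0.00427734375
[-179, -232, -297, 34, -19, 115, -146, -229, -127, 555, 570]
[-621, 303, -799, 1, 4, -1, -2, -4, -1, -337, -211]
[-905, -900, -910, 3, 5, 1, -1, 1, 112, 6, -4]
[293, -903, -900, 1, 1, 30, -2, -2, 23, 215, 219]
[253, 173, -1, -900, 0, -1, 1, 1, 57, 216, 216]
[102, 49, 1, -897, 1, -2, 1, 18, 58, 110, 160]
[6, 2, -140, -791, -1, 1, 0, -1, 1, 115, 0]
[ 575. -346.   20.] [ 583. -346.   20.]
[ 483. -260.   20.] [ 489. -262.   20.]
[590.  37.  20.] [591.  34.  20.]
[440. 236.  20.] [436. 233.  20.]
(np.float64(42.16033548048887), np.float64(388.0371681074346)) (np.float64(95.70169247227133), np.float64(110.5288067832165)) (np.float64(311.77270672480313), np.float64(437.414156768463))
```

View pics/c1.png

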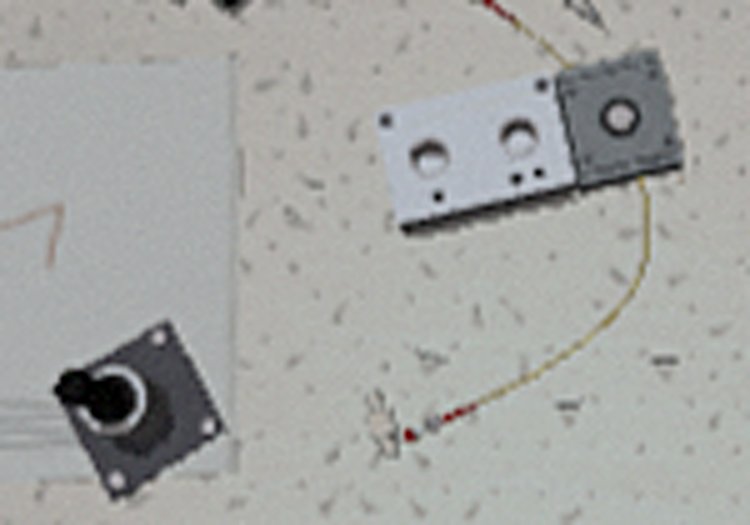

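View pics/c2.png

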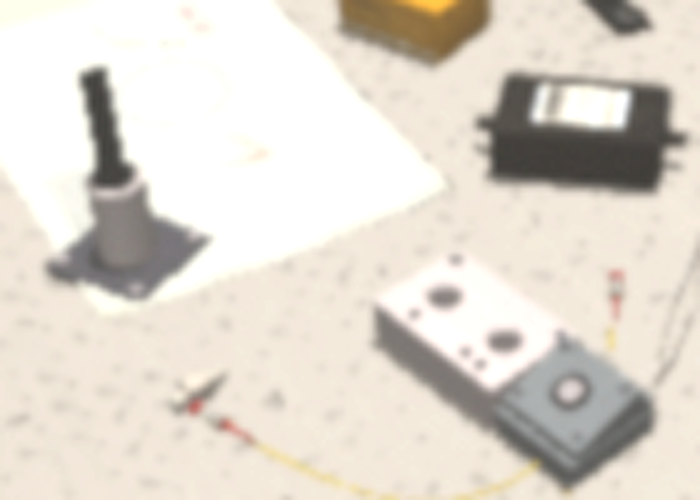

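The top crop shows pocket 1 at (430,158) with one dot, pocket 2 at (518,138) with two dots, the pad at (620,117), and the probe standing in its tube at lower left. The scene crop agrees with this, and the table depth reads about z=0. Next are precise masks.

Run:
```python
from h import *
C={n:calibration(n) for n in("top","scene")}
D={n:np.load(f"pics/{n}0.npz") for n in C}
tiles=[]
def blob(m,x0,y0,name):
    n,l,s,c=cv2.connectedComponentsWithStats(m.astype(np.uint8)); 
    i=1+np.argmax(s[1:,4]); r=cv2.minAreaRect(np.argwhere(l==i)[:,::-1].astype(np.float32)); return c[i]+[x0,y0],s[i],np.array(r[0])+[x0,y0],r[1:]
for nm,q in(("A",{"top":(451,202),"scene":(403,327)}),("B",{"top":(419,236),"scene":(340,313)})):
    for n in C:
        u,v=q[n]; x,y=u-15,v-15; g=D[n]["p"][y:y+30,x:x+30].max(2); h=pts(C[n],D[n]["d"])[y:y+30,x:x+30,2]
        m=(h>8); c,s,r,rr=blob(m,x,y,nm); m2=g<np.median(g)*.6; c2,s2,r2,_=blob(m2|m,x,y,nm)
        print(nm,n,"h",c,s[4],r,onz(C[n],*r,25).round(1),"dark|h",s2[4],r2,onz(C[n],*r2,25).round(1),h.max())
        t=np.hstack([D[n]["p"][y:y+30,x:x+30,::-1],cv2.merge([(m*255).astype(np.uint8)]*3),cv2.merge([(m2*255).astype(np.uint8)]*3)]); tiles.append(cv2.resize(t,None,fx=5,fy=5,interpolation=0))
cv2.imwrite("pics/cells.png",np.vstack([np.hstack(tiles[:2])[:,:800],np.hstack(tiles[2:])[:,:800]]))
# tester block via depth and colour
for n,(x,y,w,hh) in(("top",(265,165,85,55)),("scene",(280,175,75,65))):
    P=pts(C[n],D[n]["d"])[y:y+hh,x:x+w]; g=D[n]["p"][y:y+hh,x:x+w].min(2).astype(int)
    m=(P[...,2]>24)&(P[...,2]<38)&(P[...,0]>500)
    q=P[m][:,:2]; print(n,"tester",cv2.minAreaRect(q.astype(np.float32)),np.median(P[m][:,2]))
    # bright block top
    for t in (110,125,140,155,170):
        b=(g>t)&(P[...,2]>20); b=b.astype(np.uint8)
        cs,_=cv2.findContours(b,cv2.RETR_CCOMP,cv2.CHAIN_APPROX_NONE)
        cs=[k for k in cs if cv2.contourArea(k)>12]
        print(t,[(round(cv2.contourArea(k)),[onz(C[n],a[0]+x,a[1]+y,30)[:2].round(1).tolist() for a in [np.mean(cv2.boxPoints(cv2.minAreaRect(k)),0)]]) for k in cs])
# probe handle
for n,(x,y,w,hh) in(("top",(205,230,30,30)),("scene",(225,140,30,40))):
    P=pts(C[n],D[n]["d"])[y:y+hh,x:x+w]; g=D[n]["p"][y:y+hh,x:x+w].max(2)
    m=(g<45 if n=="top" else g<70)&(P[...,2]>40)
    c,s,r,rr=blob(m,x,y,"p"); print(n,"probe",s,r,rr,onz(C[n],*r,100).round(1),P[m][:,2].max(), np.percentile(P[m],50,axis=0).round(1))
```

```text
A top h [451.98387097 199.87096774] 62 [452.01724243 199.79310226] [ 580.4 -347.3   25. ] dark|h 76 [451.49230766 200.36153889] [ 578.8 -345.9   25. ] 956.126508437236
A scene h [403.36507937 325.03968254] 126 [403.31132126 325.16037655] [ 584.  -344.6   25. ] dark|h 146 [402.78108025 326.58648682] [ 581.3 -346.5   25. ] 687.1767341940462
B top h [421. 234.] 49 [421.         234.00000095] [ 487.4 -263.4   25. ] dark|h 64 [420.30000114 234.60000038] [ 485.8 -261.6   25. ] 956.126508437236
B scene h [340.34745763 310.88135593] 118 [340.5 311. ] [ 490.9 -261.1   25. ] dark|h 133 [340.24482918 312.06207085] [ 489.2 -262.9   25. ] 51.784119321832236
top tester ((588.1654663085938, 38.52097702026367), (62.84717559814453, 153.87461853027344), 15.469772338867188) 28.622267436886546
110 [(688, [[581.4, 67.5]]), (12, [[554.2, 84.2]]), (66, [[575.3, 90.6]]), (68, [[587.0, 43.3]])]
125 []
140 []
155 []
170 []
scene tester ((590.6253662109375, 39.4594841003418), (64.57141876220703, 157.2615509033203), 16.35431480407715) 29.98612515059142
110 [(810, [[589.7, 34.4]]), (88, [[601.3, -8.7]]), (12, [[613.9, 21.5]]), (26, [[587.6, 40.9]]), (22, [[575.1, 86.8]])]
125 [(531, [[582.8, 64.9]]), (30, [[588.5, 42.7]]), (28, [[574.0, 86.2]])]
140 [(498, [[583.2, 66.3]]), (41, [[588.5, 42.7]]), (38, [[574.8, 89.3]])]
155 [(419, [[582.0, 70.7]]), (54, [[588.5, 42.7]]), (50, [[574.9, 88.0]])]
170 []
top probe [  6   9  16  11 118] [218.49230766 244.0615387 ] ((15.380306243896484, 9.426639556884766), 7.125016689300537) [438.4 233.8 100. ] 956.126508437236 [438.3 230.3  88.5]
scene probe [ 7 10  9 22 90] [235.99452019 160.44794655] ((21.617408752441406, 6.1764020919799805), 83.9909896850586) [440.7 225.1 100. ] 133.0659899483021 [439.6 229.2  92.8]
```

View pics/cells.png

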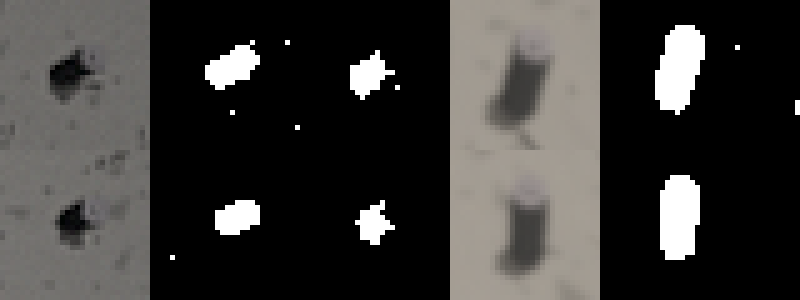

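The cells' height masks are clean. Button ends are up, seen in the scene view as a pale tip at the top of the grey sleeve. Next I'll refine the tester and probe by triangulating hand-read points.

Run:
```python
from h import *
C={n:calibration(n) for n in("top","scene")}
def cr(n,x,y): o=(200,165) if n=="top" else (215,135); return o[0]+(x+.5)/5-.5,o[1]+(y+.5)/5-.5
def tri(a,b):
    o1,d1=ray(C["top"],*a);o2,d2=ray(C["scene"],*b)
    s=np.linalg.lstsq(np.c_[d1,-d2],o2-o1,rcond=None)[0]; p,q=o1+s[0]*d1,o2+s[1]*d2; return ((p+q)/2).round(1),np.linalg.norm(p-q).round(1)
for k,a,b,z in(("p1",(430,156),(445,296),30),("p2",(518,137),(504,340),30),("pad",(620,117),(569,390),33),("dot1",(438,197),(414,314),30),("htop",(75,383),(94,74),136),("ring",(112,400),(118,187),60),
  ("sc0",(160,337),(203,238),6),("sc1",(209,427),(137,288),6)):
    a=cr("top",*a);b=cr("scene",*b)
    print(k,onz(C["top"],*a,z).round(1)[:2],onz(C["scene"],*b,z).round(1)[:2],tri(a,b))
```

```text
p1 [575.2  89.6] [575.5  88.6] (array([575.7,  89.7,  29. ]), np.float64(0.5))
p2 [587.   44.1] [588.1  42.4] (array([588.1,  44. ,  28.4]), np.float64(1.4))
pad [598.8  -9. ] [599.1  -9.3] (array([599.1,  -9. ,  32.7]), np.float64(0.4))
dot1 [553.5  84.3] [554.5  83.3] (array([554.3,  84.3,  29.1]), np.float64(1.2))
htop [441.7 233.2] [440.  225.7] (array([442. , 235.1, 129.7]), np.float64(0.4))
ring [440.6 236.2] [440.4 225.5] (array([442.2, 238.8,  49.8]), np.float64(1.6))
sc0 [478.5 228.4] [483.1 225.7] (array([481.2, 228.5,   3.9]), np.float64(5.0))
sc1 [432.5 199.1] [434.8 201.4] (array([433.3, 198.3,   8.8]), np.float64(1.9))
```

Add to h.py:
```python
from scipy.spatial.transform import Rotation as Ro
PSI=0.244
def Rdown(psi=PSI):
    y=np.array([np.cos(psi),np.sin(psi),0]); z=np.array([0,0,-1.]); return np.c_[np.cross(y,z),y,z]
def go(P,R=None):
    "tool-frame shift (mm) and turn needed from measured pose"
    s=state(); M=Ro.from_rotvec(s["tcp_rot"]).as_matrix(); R=Rdown() if R is None else R
    print("t%.2f tcp"%s["clock"],s["tcp_pos"].round(1),"F",s["contact_force"].round(1),"open %.1f"%s["opening"],"q",s["joint_pos"].round(2))
    print("shift in measured tool",(M.T@(np.array(P)-s["tcp_pos"])).round(1),"in target tool",(R.T@(np.array(P)-s["tcp_pos"])).round(1),"turn",Ro.from_matrix(M.T@R).as_rotvec().round(3))
```

```text
(no output)
```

{"op": "carry_out", "data": {"steps": [[[-40,0,0,0,0,0.133,0],[-40,0,0,0,0,0.133,0],[-40,0,0,0,0,0.133,0],[-40,0,0,0,0,0.133,0],[-40,0,0,0,0,0.133,0],[-40,0,0,0,0,0.133,0],[-40,0,0,0,0,0.133,0],[-40,0,0,0,0,0.135,0]]], "force": 15}}

```text
clock: 1.1
tcp_pos: [369.9, 328.1, 179.9]
tcp_rot: [-1.938, -2.473, 0.001]
contact_force: [-0.3, 0.5, 0.5]
opening: 46.4
```

```bash
python3 -c "
from h import *
go([488,-262.3,100])"
```

```text
t1.10 tcp [369.9 328.1 179.9] F [-0.3  0.5  0.5] open 46.4 q [ 0.5   0.16  1.66 -0.    1.32  0.26]
shift in measured tool [-601.5  -26.4   80.1] in target tool [-601.4  -28.1   79.9] turn [-0.001  0.    -0.003]
```

{"op": "carry_out", "data": {"steps": [[[-60,-3,0,0,0,0,0],[-60,-3,0,0,0,0,0],[-60,-3,0,0,0,0,0],[-60,-3,0,0,0,0,0],[-60,-3,0,0,0,0,0],[-60,-3,0,0,0,0,0],[-60,-3,0,0,0,0,0],[-60,-3,0,0,0,0,0]]]}}

```text
clock: 2.1
tcp_pos: [462.9, -143.9, 180.2]
tcp_rot: [-1.932, -2.477, -0.0]
contact_force: [0.2, -0.1, -0.1]
opening: 46.5
```

{"op": "carry_out", "data": {"steps": [[[-60,-2,20,0,0,0,0],[-40,-1,30,0,0,0,0],[-20,-1,30,0,0,0,0],[0,0,0,0,0,0,0],[0,0,0,0,0,0,0]]]}}

```text
clock: 2.72
tcp_pos: [488.3, -258.0, 101.3]
tcp_rot: [-1.932, -2.477, -0.0]
contact_force: [-0.1, 0.8, -0.5]
opening: 46.6
```

```bash
python3 -c "
from h import *
go([488,-262.3,27])
p,d=capture('scene');a=cv2.resize(p[240:350,290:430,::-1],None,fx=5,fy=5,interpolation=2);cv2.imwrite('pics/b1.png',a)"
```

```text
t2.73 tcp [ 488.3 -258.   101.3] F [-0.1  0.8 -0.5] open 46.6 q [-0.69  0.33  1.64  0.    1.17 -0.93]
shift in measured tool [-4.2 -1.3 74.3] in target tool [-4.1 -1.3 74.3] turn [ 0.    -0.     0.002]
```

View pics/b1.png

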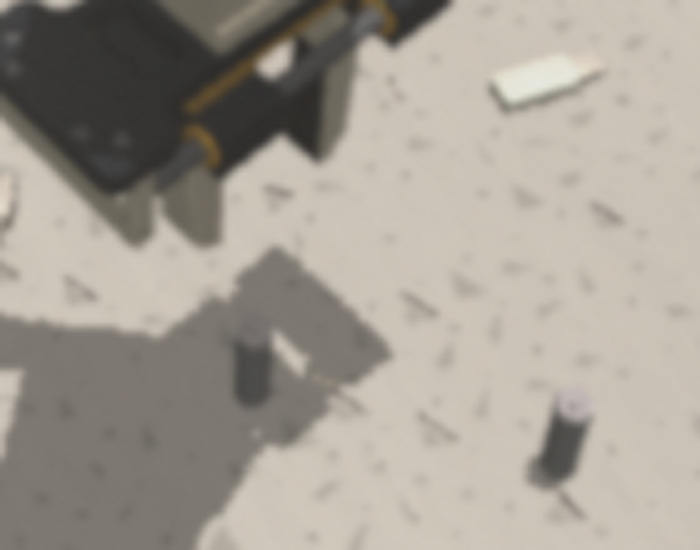

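The scene crop shows the fingers open above cell B, which sits at crop (252,375) with its axis between the finger tips. Cell A is at (570,435), well clear. I'll lower and close.

{"op": "carry_out", "data": {"steps": [[[-4,-1,10,0,0,0,0],[0,0,20,0,0,0,0],[0,0,20,0,0,0,0],[0,0,18,0,0,0,0],[0,0,6,0,0,0,0],[0,0,0,0,0,0,1],[0,0,0,0,0,0,1],[0,0,0,0,0,0,1]]], "force": 15}}

```text
clock: 3.78
tcp_pos: [488.7, -263.1, 27.4]
tcp_rot: [1.931, 2.476, -0.0]
contact_force: [-0.9, -0.4, 0.1]
opening: 21.2
```

{"op": "carry_out", "data": {"steps": [[[0,0,0,0,0,0,1],[0,0,-20,0,0,0,1],[0,0,-40,0,0,0,1],[0,0,-30,0,0,0,1],[0,0,0,0,0,0,1]]]}}

```text
clock: 4.4
tcp_pos: [489.8, -264.1, 119.3]
tcp_rot: [1.928, 2.473, -0.0]
contact_force: [1.2, -0.2, 0.3]
opening: 0.7
```

```bash
python3 -c "
from h import *
go([586.9,43.1,118])
p,d=capture('scene');a=cv2.resize(p[240:350,290:430,::-1],None,fx=5,fy=5,interpolation=2);cv2.imwrite('pics/b2.png',a)
s=state()['tcp_pos'];print(proj(calibration('scene'),s),proj(calibration('scene'),s+[0,0,-2]))"
```

```text
t4.40 tcp [ 489.8 -264.1  119.3] F [ 1.2 -0.2  0.3] open 0.7 q [-0.69  0.31  1.61  0.    1.21 -0.94]
shift in measured tool [274.3 168.9   0.5] in target tool [274.6 168.4   1.3] turn [0.003 0.005 0.002]
(np.float64(341.54896016512447), np.float64(285.8509913984461)) (np.float64(341.51504438986774), np.float64(286.4759062713626))
```

View pics/b2.png

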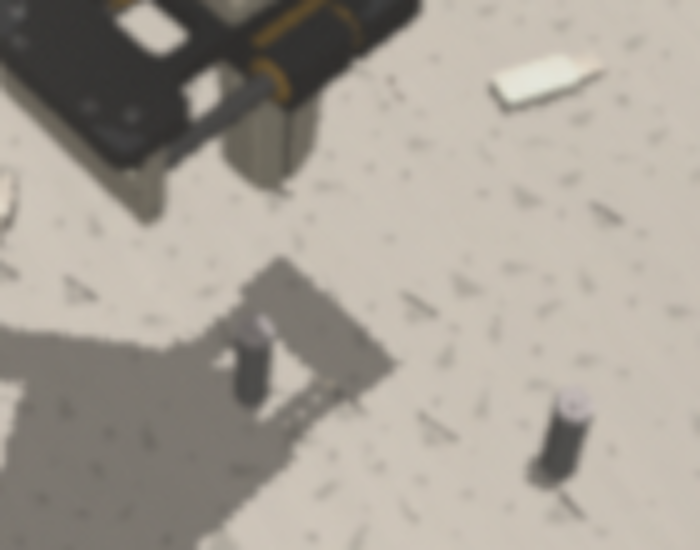

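The grasp closed on nothing (opening 0.7) and cell B still stands untouched at (252,375). The shut finger tips show at crop (285,188), several pixels off the predicted TCP projection, so I'll check with depth.

Run:
```python
from h import *
s=state(); print(s["tcp_pos"])
c=calibration("scene");p,d=capture("scene");P=pts(c,d)
for u,v in((347,276),(347,274),(347,270),(344,274),(351,272),(349,265),(340,268)): print((u,v),P[v,u].round(1))
ct=calibration("top");p,dt=capture("top");Q=pts(ct,dt)
for X in(P,Q):
    m=(X[...,2]>60)&(X[...,2]<240)&(abs(X[...,0]-490)<120)&(abs(X[...,1]+264)<120); q=X[m]
    print(m.sum(),np.percentile(q,[0,5,50,95,100],axis=0).round(0).tolist())
P=P; B=P[300:325,330:350]; b=B[(B[...,2]>8)&(B[...,2]<60)]; print("cellB pts",len(b),b.mean(0).round(1),np.percentile(b,[2,98],axis=0).round(1))
print(proj(c,s["tcp_pos"]))
```

```text
[ 488.73484977 -263.23243824  117.36702414]
(347, 276) [ 555.7 -179.    -0.8]
(347, 274) [ 493.8 -270.9  159.9]
(347, 270) [ 493.1 -271.1  172.3]
(344, 274) [ 485.2 -274.6  170.1]
(351, 272) [ 5.689e+02 -1.746e+02  5.000e-01]
(349, 265) [ 497.  -270.3  183. ]
(340, 268) [ 475.8 -275.7  194.2]
276 [[462.0, -282.0, 156.0], [471.0, -276.0, 162.0], [482.0, -272.0, 183.0], [503.0, -262.0, 214.0], [563.0, -230.0, 240.0]]
11 [[486.0, -254.0, 156.0], [487.0, -254.0, 158.0], [490.0, -253.0, 166.0], [556.0, -212.0, 239.0], [557.0, -210.0, 240.0]]
cellB pts 118 [ 487.5 -265.9   35.4] [[ 482.3 -270.2    8.8]
 [ 495.2 -257.9   52. ]]
(np.float64(341.54896016512447), np.float64(285.8509913984461))
```

Depth puts the finger tips near z=157 while the state reads TCP z=118, so they are about 38 mm higher than reported. That would explain the miss. I'll check at a lower height with the fingers open.

{"op": "carry_out", "data": {"steps": [[[0,0,-5,0,0,0,0],[0,0,0,0,0,0,0],[0,0,0,0,0,0,0],[0,0,0,0,0,0,0],[0,0,25,0,0,0,0],[0,0,25,0,0,0,0],[0,0,14,0,0,0,0],[0,0,0,0,0,0,0]]]}}

```text
clock: 5.55
tcp_pos: [487.6, -262.3, 56.7]
tcp_rot: [-1.931, -2.475, -0.0]
contact_force: [0.6, -0.2, 0.7]
opening: 46.4
```

```bash
cat >> h.py <<'E'
def tips(rad=60,zmin=20,name=None):
    s=state(); t=s["tcp_pos"]; c=calibration("scene"); p,d=capture("scene"); P=pts(c,d)
    if name: np.savez(f"pics/{name}.npz",p=p,d=d)
    m=(P[...,2]>zmin)&(P[...,2]<t[2]+130)&(np.hypot(P[...,0]-t[0],P[...,1]-t[1])<rad)
    q=P[m]; print("tcp",t.round(1),"open %.1f"%s["opening"])
    h,e=np.histogram(q[:,2],np.arange(zmin,t[2]+130,5)); print(dict(zip(e[:-1].round().astype(int).tolist(),h.tolist())))
    return p,d,P
E
python3 - <<'E'
from h import *
p,d,P=tips(60,10,"b3")
u,v=proj(calibration("scene"),state()["tcp_pos"]); print(u,v)
u,v=int(u),int(v)
cv2.imwrite("pics/b3.png",cv2.resize(p[v-60:v+50,u-70:u+70,::-1],None,fx=5,fy=5,interpolation=2))
E
```

```text
tcp [ 487.6 -262.3   56.7] open 46.4
{10: 12, 15: 8, 20: 7, 25: 11, 30: 10, 35: 11, 40: 12, 45: 36, 50: 8, 55: 0, 60: 0, 65: 0, 70: 0, 75: 0, 80: 0, 85: 0, 90: 1, 95: 11, 100: 24, 105: 33, 110: 37, 115: 29, 120: 29, 125: 27, 130: 25, 135: 19, 140: 20, 145: 9, 150: 8, 155: 4, 160: 6, 165: 10, 170: 3, 175: 5, 180: 10}
340.2628540254744 303.42059540611444
```

View pics/b3.png

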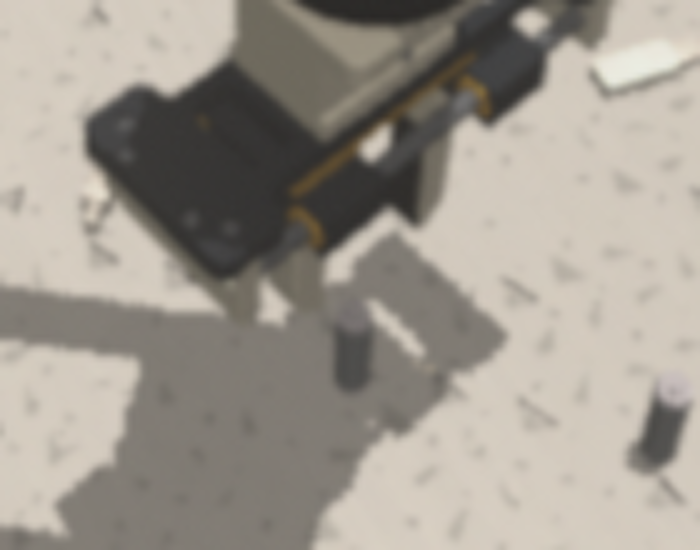

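The tips are at z≈95 with reported z=57, so the offset is a steady 38 mm or so, while xy agrees. The picture shows cell B at (350,355) still below the tips. I'll go lower by that amount, checking on the way.

{"op": "carry_out", "data": {"steps": [[[0,0,15,0,0,0,0],[0,0,15,0,0,0,0],[0,0,15,0,0,0,0],[0,0,12,0,0,0,0],[0,0,0,0,0,0,0]]]}}

```text
clock: 6.22
tcp_pos: [487.4, -262.1, -0.8]
tcp_rot: [-1.931, -2.475, -0.0]
contact_force: [-0.2, -0.0, -0.8]
opening: 46.3
```

Run:
```python
from h import *
p,d,P=tips(60,10,"b4"); print(state()["contact_force"].round(1))
b=P[(abs(P[...,0]-488)<14)&(abs(P[...,1]+262)<14)&(P[...,2]>8)&(P[...,2]<54)]
print(len(b),b.mean(0))
```

```text
tcp [ 487.4 -262.1   -0.8] open 46.3
{10: 11, 15: 9, 20: 8, 25: 12, 30: 8, 35: 14, 40: 28, 45: 42, 50: 22, 55: 25, 60: 24, 65: 18, 70: 18, 75: 15, 80: 12, 85: 6, 90: 4, 95: 4, 100: 5, 105: 8, 110: 6, 115: 2, 120: 2}
[-0.5 -0.2  0.2]
82 [ 487.51934724 -267.55624168   30.14130187]
```

{"op": "carry_out", "data": {"steps": [[[0,0,6,0,0,0,0],[0,0,5,0,0,0,0],[0,0,0,0,0,0,1],[0,0,0,0,0,0,1],[0,0,0,0,0,0,1],[0,0,0,0,0,0,1],[0,0,0,0,0,0,1],[0,0,0,0,0,0,1]]], "force": 15}}

```text
clock: 7.28
tcp_pos: [488.4, -262.9, -10.2]
tcp_rot: [1.932, 2.477, -0.0]
contact_force: [0.1, -0.6, 1.4]
opening: 14.1
```

{"op": "carry_out", "data": {"steps": [[[0,0,-20,0,0,0,1],[0,0,-40,0,0,0,1],[0,0,-40,0,0,0,1],[0,0,0,0,0,0,1]]]}}

```text
clock: 7.78
tcp_pos: [490.3, -264.4, 92.9]
tcp_rot: [1.928, 2.472, -0.0]
contact_force: [-0.4, -0.3, -1.9]
opening: 14.2
```

Run:
```python
from h import *
p,d,P=tips(60,20,"b5"); t=state()["tcp_pos"]
go([586.9,43.1,t[2]])
```

```text
tcp [ 490.3 -264.4   92.9] open 14.2
{20: 0, 25: 0, 30: 0, 35: 0, 40: 0, 45: 0, 50: 0, 55: 0, 60: 0, 65: 0, 70: 0, 75: 0, 80: 0, 85: 0, 90: 0, 95: 0, 100: 4, 105: 11, 110: 12, 115: 8, 120: 6, 125: 6, 130: 13, 135: 22, 140: 35, 145: 36, 150: 50, 155: 28, 160: 27, 165: 18, 170: 17, 175: 12, 180: 10, 185: 5, 190: 1, 195: 0, 200: 1, 205: 0, 210: 15, 215: 17}
t7.83 tcp [ 488.9 -263.4   90.7] F [ 0.3 -0.6 -1.2] open 14.0 q [-0.69  0.34  1.65 -0.    1.15 -0.94]
shift in measured tool [273.4 169.7  -0.4] in target tool [273.7 169.1   0. ] turn [0.002 0.002 0.002]
```

Gripped: the opening is 14 mm and the depth shows the cell hanging below the tips. I'll carry it to pocket 1.

{"op": "carry_out", "data": {"steps": [[[40,21,0,0,0,0,1],[54,28,0,0,0,0,1],[54,28,0,0,0,0,1],[54,28,0,0,0,0,1],[54,28,0,0,0,0,1],[40,21,10,0,0,0,1],[26,15,20,0,0,0,1],[0,0,0,0,0,0,1]]]}}

```text
clock: 8.82
tcp_pos: [571.0, 92.8, 56.1]
tcp_rot: [-1.925, -2.476, 0.006]
contact_force: [-1.0, -0.2, -0.8]
opening: 14.2
```

Run:
```python
from h import *
p,d,P=tips(45,20,"p1"); go([575.3,89.7,50])
c=calibration("scene")
t=state()["tcp_pos"]; u,v=map(int,proj(c,[t[0],t[1],55]))
cv2.imwrite("pics/p1.png",cv2.resize(p[v-35:v+45,u-50:u+60,::-1],None,fx=6,fy=6,interpolation=2)); print("crop origin",u-50,v-35)
for n,X in(("cell bottom",[t[0],t[1],t[2]+10.5]),("p1",[575.3,89.7,30]),("p2",[586.9,43.1,30])): 
    a=proj(c,X); print(n,((a[0]-u+50)*6+2.5,(a[1]-v+35)*6+2.5))
```

```text
tcp [571.   92.8  56.1] open 14.2
{20: 25, 25: 188, 30: 157, 35: 0, 40: 0, 45: 0, 50: 0, 55: 0, 60: 0, 65: 3, 70: 9, 75: 7, 80: 9, 85: 3, 90: 9, 95: 13, 100: 20, 105: 30, 110: 24, 115: 33, 120: 29, 125: 26, 130: 28, 135: 27, 140: 33, 145: 23, 150: 22, 155: 24, 160: 12, 165: 8, 170: 1, 175: 5, 180: 21}
t8.88 tcp [571.8  91.3  57.2] F [0.6 0.3 0. ] open 14.0 q [-0.03  0.42  1.62 -0.    1.1  -0.28]
shift in measured tool [-2.5  3.1  7.2] in target tool [-2.4  3.   7.2] turn [-0.005 -0.001  0.004]
crop origin 251 151
cell bottom (np.float64(304.44025691986405), np.float64(194.70382689426054))
p1 (np.float64(316.67346159575993), np.float64(258.0751941770822))
p2 (np.float64(385.88663926726235), np.float64(312.0279114896604))
```

View pics/p1.png

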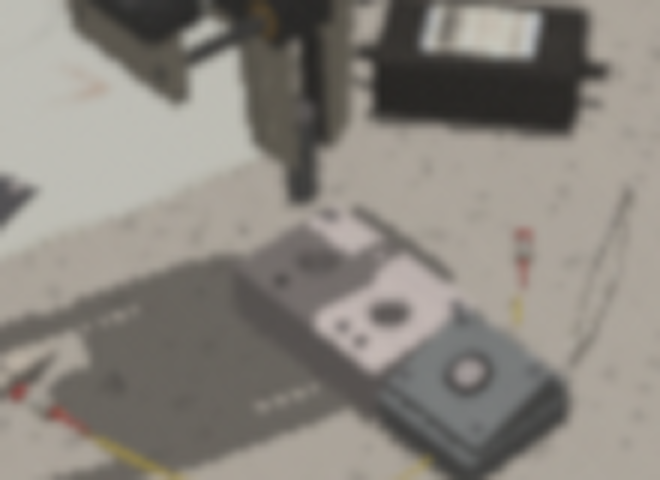

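The cell's lower end shows at (300,195) against a predicted (304,195). Pocket 1's mouth shows at (318,262) against a predicted (317,258), so everything agrees within about 1 to 2 mm. State readings are noisy, so I'll average a few.

```bash
cat >> h.py <<'E'
def avg(P,R=None,n=6):
    R=Rdown() if R is None else R; T=[];V=[];F=[]
    for i in range(n):
        s=state(); T.append(s["tcp_pos"]); F.append(s["contact_force"]); V.append(Ro.from_rotvec(s["tcp_rot"])); capture("top")
    t=np.mean(T,0); M=Ro.concatenate(V).mean().as_matrix()
    print("t%.2f"%s["clock"],"mean tcp",t.round(2),"sd",np.std(T,0).round(2),"F",np.mean(F,0).round(2),"open %.1f"%s["opening"])
    print("shift in meas tool",(M.T@(np.array(P)-t)).round(1),"turn",Ro.from_matrix(M.T@R).as_rotvec().round(4)); return t,M
E
python3 -c "
from h import *
avg([575.8,88.9,50])"
```

```text
t9.12 mean tcp [573.11  90.01  58.94] sd [0.77 0.69 0.98] F [ 0.01  0.   -0.17] open 14.1
shift in meas tool [-1.7  2.3  8.9] turn [-0.0016 -0.      0.0018]
```

{"op": "carry_out", "data": {"steps": [[[-2,2,10,0,0,0,1],[0,0,15,0,0,0,1],[0,0,10,0,0,0,1],[0,0,0,0,0,0,1],[0,0,0,0,0,0,1]]]}}

```text
clock: 9.8
tcp_pos: [576.2, 89.3, 24.6]
tcp_rot: [-1.932, -2.477, 0.0]
contact_force: [0.5, 0.3, 0.3]
opening: 13.9
```

```bash
python3 -c "
from h import *
avg([575.8,88.9,-2.5],n=8)"
```

```text
t10.15 mean tcp [576.46  89.28  24.93] sd [0.11 0.02 0.16] F [ 0.01 -0.06 -0.13] open 14.0
shift in meas tool [-0.2 -0.7 27.4] turn [0.0006 0.0002 0.0021]
```

{"op": "carry_out", "data": {"steps": [[[0,-0.5,3,0,0,0,1],[0,0,3,0,0,0,1],[0,0,3,0,0,0,1],[0,0,3,0,0,0,1],[0,0,3,0,0,0,1]]]}}

```text
clock: 10.82
tcp_pos: [575.6, 89.1, 9.3]
tcp_rot: [-1.932, -2.477, 0.0]
contact_force: [-0.8, -0.0, -0.4]
opening: 13.9
```

Cell bottom is now around z≈20, inside the pocket, with no contact force. Continuing down.

{"op": "carry_out", "data": {"steps": [[[0,0,3,0,0,0,1],[0,0,3,0,0,0,1],[0,0,3,0,0,0,1],[0,0,1,0,0,0,1],[0,0,0.5,0,0,0,1],[0,0,0,0,0,0,1]]]}}

```text
clock: 11.58
tcp_pos: [575.8, 89.1, -0.8]
tcp_rot: [1.932, 2.477, 0.0]
contact_force: [-0.7, 0.2, 0.1]
opening: 13.8
```

{"op": "carry_out", "data": {"steps": [[[0,0,1,0,0,0,1],[0,0,1,0,0,0,1],[0,0,0.5,0,0,0,1],[0,0,0,0,0,0,1]]]}}

```text
clock: 12.08
tcp_pos: [576.1, 89.1, -2.3]
tcp_rot: [1.931, 2.477, 0.001]
contact_force: [-1.9, -0.4, 7.2]
opening: 14.0
```

Contact at the expected depth (7 N at −2.3), so the cell is right down. I'll release it and rise.

{"op": "carry_out", "data": {"steps": [[[0,0,-0.5,0,0,0,0.1],[0,0,0,0,0,0,0.1],[0,0,0,0,0,0,0.1],[0,0,-15,0,0,0,0.1],[0,0,-40,0,0,0,0],[0,0,-50,0,0,0,0],[-50,0,0,0,0,0,0],[-60,0,0,0,0,0,0]]]}}

```text
clock: 13.08
tcp_pos: [603.6, -17.7, 104.6]
tcp_rot: [1.927, 2.478, 0.003]
contact_force: [0.9, 0.8, 0.4]
opening: 46.7
```

Run:
```python
from h import *
C={n:calibration(n) for n in("top","scene")}
for n in C:
    p,d=capture(n); P=pts(C[n],d); np.savez(f"pics/{n}1.npz",p=p,d=d)
    b=P[(np.hypot(P[...,0]-575.5,P[...,1]-89)<14)&(P[...,2]>36)&(P[...,2]<75)]; print(n,"cell1",len(b),b.mean(0).round(1),np.percentile(b[:,2],[5,95]).round(1)) if len(b) else 0
go([580.4,-346,90])
```

```text
scene cell1 49 [575.   85.2  49.8] [37.  58.8]
t13.18 tcp [604.4 -23.3 103.5] F [-0.   0.  -0.7] open 46.5 q [-0.22  0.41  1.51 -0.    1.22 -0.46]
shift in measured tool [-307.5 -100.5   14.4] in target tool [-307.3 -101.3   13.5] turn [ 0.002  0.004 -0.003]
```

{"op": "carry_out", "data": {"steps": [[[-50,-16,0,0,0,0,0],[-55,-18,0,0,0,0,0],[-55,-18,0,0,0,0,0],[-55,-18,0,0,0,0,0],[-55,-18,10,0,0,0,0],[-33,-10,20,0,0,0,0],[-10,-3,10,0,0,0,0],[0,0,0,0,0,0,0]]]}}

```text
clock: 14.18
tcp_pos: [580.2, -344.7, 61.4]
tcp_rot: [-1.931, -2.475, -0.001]
contact_force: [-0.5, -0.2, -0.8]
opening: 46.4
```

```bash
python3 -c "
from h import *
avg([580.4,-346,-10.5])"
```

```text
t14.43 mean tcp [ 581.2  -344.27   62.66] sd [0.5  0.22 0.67] F [0.09 0.13 0.  ] open 46.5
shift in meas tool [-1.5 -1.2 73.2] turn [ 0.0003 -0.0003  0.0031]
```

{"op": "carry_out", "data": {"steps": [[[-1.5,-1,15,0,0,0,0],[0,0,20,0,0,0,0],[0,0,20,0,0,0,0],[0,0,13,0,0,0,0],[0,0,5,0,0,0,0],[0,0,0,0,0,0,1],[0,0,0,0,0,0,1],[0,0,0,0,0,0,1]]]}}

```text
clock: 15.48
tcp_pos: [580.6, -347.8, -10.1]
tcp_rot: [1.931, 2.476, -0.0]
contact_force: [0.3, 0.4, 0.5]
opening: 21.5
```

{"op": "carry_out", "data": {"steps": [[[0,0,0,0,0,0,1],[0,0,0,0,0,0,1],[0,0,0,0,0,0,1],[0,0,-20,0,0,0,1],[0,0,-40,0,0,0,1],[0,0,-40,0,0,0,1],[20,7,0,0,0,0,1],[50,14,0,0,0,0,1]]]}}

```text
clock: 16.48
tcp_pos: [583.1, -274.9, 88.3]
tcp_rot: [1.936, 2.474, -0.0]
contact_force: [0.5, 0.7, -0.6]
opening: 13.9
```

```bash
python3 -c "
from h import *
avg([587.2,42.6,60],n=4)"
```

```text
t16.62 mean tcp [ 582.58 -269.83   87.81] sd [0.3  3.42 0.29] F [ 0.17  0.94 -0.7 ] open 13.9
shift in meas tool [301.7  81.   28.8] turn [-0.0013 -0.0038  0.0033]
```

{"op": "carry_out", "data": {"steps": [[[50,13,0,0,0,0,1],[55,14,0,0,0,0,1],[55,14,0,0,0,0,1],[55,14,0,0,0,0,1],[50,13,10,0,0,0,1],[30,8,15,0,0,0,1],[10,3,5,0,0,0,1],[0,0,0,0,0,0,1]]]}}

```text
clock: 17.68
tcp_pos: [585.7, 40.1, 58.5]
tcp_rot: [-1.931, -2.477, 0.002]
contact_force: [0.3, -0.5, -0.1]
opening: 13.9
```

Run:
```python
from h import *
t,M=avg([587.2,42.6,25])
p,d=capture("scene");c=calibration("scene")
u,v=map(int,proj(c,[t[0],t[1],55]))
cv2.imwrite("pics/p2.png",cv2.resize(p[v-35:v+45,u-50:u+60,::-1],None,fx=6,fy=6,interpolation=2))
for n,X in(("cell bottom",[t[0],t[1],t[2]+10.5]),("p2",[587.2,42.6,30]),("cell1 top",[575.8,89.1,58]),("pad",[600,-9.2,33])): 
    a=proj(c,X); print(n,((a[0]-u+50)*6+2.5,(a[1]-v+35)*6+2.5))
```

```text
t17.93 mean tcp [586.26  39.25  59.23] sd [0.26 0.39 0.41] F [ 0.39 -0.13 -0.52] open 14.2
shift in meas tool [ 3.   1.7 34.2] turn [0.0002 0.0006 0.001 ]
cell bottom (np.float64(302.9274821764468), np.float64(190.16079068640244))
p2 (np.float64(303.0055092288427), np.float64(252.49539389948518))
cell1 top (np.float64(231.78089982815527), np.float64(151.5241235157601))
pad (np.float64(384.52377973830914), np.float64(311.21780994891526))
```

View pics/p2.png

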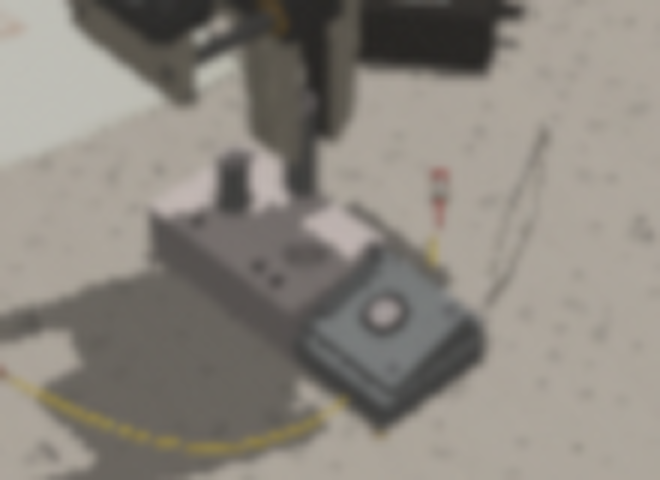

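Cell 1 stands in pocket 1 at (235,155). The held cell's bottom is at (303,192), pocket 2 at (303,253) and the pad at (384,313), all within about 1 mm of prediction. I'll insert into pocket 2.

{"op": "carry_out", "data": {"steps": [[[3,1.5,10,0,0,0,1],[0,0,14,0,0,0,1],[0,0,10,0,0,0,1],[0,0,0,0,0,0,1],[0,0,0,0,0,0,1]]]}}

```text
clock: 18.65
tcp_pos: [586.6, 43.9, 25.0]
tcp_rot: [-1.932, -2.477, 0.0]
contact_force: [0.2, 0.2, -0.4]
opening: 13.7
```

```bash
python3 -c "
from h import *
avg([587.2,42.6,-2.4],n=5)"
```

```text
t18.85 mean tcp [586.84  43.85  25.41] sd [0.11 0.02 0.2 ] F [ 0.07  0.08 -0.17] open 13.5
shift in meas tool [-1.3  0.  27.8] turn [0.0006 0.0003 0.0021]
```

{"op": "carry_out", "data": {"steps": [[[-1,0.3,3,0,0,0,1],[0,0,3,0,0,0,1],[0,0,3,0,0,0,1],[0,0,3,0,0,0,1],[0,0,3,0,0,0,1]]]}}

```text
clock: 19.52
tcp_pos: [587.4, 42.9, 10.0]
tcp_rot: [1.932, 2.477, 0.0]
contact_force: [0.8, -0.4, 1.1]
opening: 13.8
```

{"op": "carry_out", "data": {"steps": [[[0,0,3,0,0,0,1],[0,0,3,0,0,0,1],[0,0,3,0,0,0,1],[0,0,1.5,0,0,0,1],[0,0,1,0,0,0,1],[0,0,0,0,0,0,1]]]}}

```text
clock: 20.27
tcp_pos: [587.3, 42.9, -1.4]
tcp_rot: [1.932, 2.477, 0.0]
contact_force: [3.0, -1.6, -0.3]
opening: 14.4
```

{"op": "carry_out", "data": {"steps": [[[0,0,0.7,0,0,0,1],[0,0,0.7,0,0,0,1],[0,0,0.5,0,0,0,1],[0,0,0,0,0,0,1]]]}}

```text
clock: 20.78
tcp_pos: [587.5, 42.9, -2.3]
tcp_rot: [1.931, 2.477, 0.001]
contact_force: [1.3, -0.3, 6.7]
opening: 13.9
```

Seated (6.7 N at −2.3). I'll release and rise, and fit the probe handle from the depth of the first pictures.

{"op": "carry_out", "data": {"steps": [[[0,0,-0.5,0,0,0,0.1],[0,0,0,0,0,0,0.1],[0,0,0,0,0,0,0.1],[0,0,-15,0,0,0,0.1],[0,0,-45,0,0,0,0],[0,0,-50,0,0,0,0],[0,0,-30,0,0,0,0],[0,0,0,0,0,0,0]]]}}

```text
clock: 21.78
tcp_pos: [589.2, 42.8, 141.1]
tcp_rot: [1.928, 2.473, 0.006]
contact_force: [0.1, -0.1, 0.0]
opening: 46.4
```

Run:
```python
from h import *
from scipy.optimize import least_squares
C={n:calibration(n) for n in("top","scene")}
for n in C:
    D=np.load(f"pics/{n}0.npz"); P=pts(C[n],D["d"])
    m=(np.hypot(P[...,0]-440,P[...,1]-232)<30)&(P[...,2]>72)&(P[...,2]<128); q=P[m]
    r=least_squares(lambda c:np.hypot(q[:,0]-c[0],q[:,1]-c[1])-8,[440,235],loss="soft_l1"); print(n,len(q),"handle axis",r.x.round(1),"rms",np.sqrt(np.mean(r.fun**2)).round(1))
    for lo in(72,90,110):
        k=q[(q[:,2]>=lo)&(q[:,2]<lo+20)]; print("  ",lo,len(k),k.mean(0).round(1))
    k=P[(np.hypot(P[...,0]-440,P[...,1]-232)<30)&(P[...,2]>128)&(P[...,2]<150)]; print("  top face",len(k),k.mean(0).round(1),k[:,2].max().round(1))
    m=(np.hypot(P[...,0]-440,P[...,1]-232)<40)&(P[...,2]>20)&(P[...,2]<55); q=P[m]
    r=least_squares(lambda c:np.hypot(q[:,0]-c[0],q[:,1]-c[1])-17,[440,235],loss="soft_l1"); print("  tube axis",len(q),r.x.round(1),np.sqrt(np.mean(r.fun**2)).round(1))
p,d=capture("scene"); P=pts(C["scene"],d)
for X in([575.8,89.1],[587.4,42.6]):
    b=P[(np.hypot(P[...,0]-X[0],P[...,1]-X[1])<14)&(P[...,2]>36)&(P[...,2]<75)]; print("cell",len(b),b.mean(0).round(1),np.percentile(b[:,2],[5,95]).round(1))
go([441,234,120])
```

```text
top 63 handle axis [439.9 236.2] rms 1.9
   72 17 [438.5 229.9  82.2]
   90 14 [438.5 229.9 100.2]
   110 33 [439.5 234.9 122.1]
  top face 24 [439.7 234.3 130.4] 133.7
  tube axis 50 [440.  236.4] 0.3
scene 100 handle axis [442.1 236.2] rms 1.1
   72 33 [441.  230.1  81.9]
   90 36 [440.8 230.3 100.3]
   110 32 [441.4 230.5 118. ]
  top face 21 [441.4 231.3 131.6] 136.1
  tube axis 121 [442.2 236.3] 1.4
cell 45 [575.2  85.5  50.9] [40.5 58.3]
cell 45 [586.1  39.9  50. ] [36.7 58.9]
t21.82 tcp [587.7  42.9 138.7] F [-0.6  0.2 -0.9] open 46.2 q [-0.12  0.36  1.5   0.    1.28 -0.36]
shift in measured tool [221.1 -95.8  18.2] in target tool [220.8 -96.2  18.7] turn [0.003 0.001 0.002]
```

The cells' tops read 58 to 59 mm, so both are right down, and the probe axis is (441,236.3) in both views. Before taking the probe I'll check how far above the tips the gripper body starts, since the handle must fit beneath it.

Run:
```python
from h import *
c=calibration("scene"); p,d=capture("scene"); P=pts(c,d); s=state(); t=s["tcp_pos"]; print(t)
L=(P-t)@Rdown(); m=(abs(L[...,0])<60)&(abs(L[...,1])<110)&(L[...,2]>-260)&(L[...,2]<40)&(P[...,2]>60)
q=L[m]; g=p[m].max(1)
for z in range(-30,-170,-10):
    k=(q[:,2]<=z)&(q[:,2]>z-10); 
    if k.sum(): print(z,k.sum(),"x",q[k,0].min().round(),q[k,0].max().round(),"y",q[k,1].min().round(),q[k,1].max().round(),"bright",np.percentile(g[k],[10,90]).round())
```

```text
[586.6484965   43.03701928 137.14851807]
-30 2 x -4.0 5.0 y 26.0 28.0 bright [47. 82.]
-40 38 x -12.0 6.0 y -35.0 39.0 bright [ 46. 120.]
-50 60 x -13.0 8.0 y -37.0 37.0 bright [ 46. 108.]
-60 62 x -12.0 6.0 y -38.0 42.0 bright [ 46. 111.]
-70 74 x -12.0 7.0 y -38.0 41.0 bright [ 46. 117.]
-80 70 x -13.0 6.0 y -39.0 40.0 bright [ 45. 125.]
-90 80 x -12.0 9.0 y -40.0 41.0 bright [49. 97.]
-100 70 x -12.0 8.0 y -40.0 40.0 bright [78. 92.]
-110 27 x -12.0 11.0 y -40.0 40.0 bright [74. 96.]
-120 101 x -37.0 32.0 y -85.0 88.0 bright [ 61. 118.]
-130 317 x -38.0 33.0 y -86.0 86.0 bright [41. 91.]
-140 417 x -40.0 34.0 y -91.0 91.0 bright [43. 90.]
-150 281 x -37.0 34.0 y -93.0 94.0 bright [43. 89.]
-160 905 x -38.0 34.0 y -94.0 95.0 bright [42. 82.]
```

The body starts 84 mm above the tips, as specified, so the whole tool reads 38 mm low and the handle will fit. Moving over the probe.

{"op": "carry_out", "data": {"steps": [[[40,-17,0,0,0,0,0],[50,-21,0,0,0,0,0],[50,-21,0,0,0,0,0],[50,-21,0,0,0,0,0],[25,-11,0,0,0,0,0],[8,-4,0,0,0,0,0],[0,0,0,0,0,0,0],[0,0,0,0,0,0,0]]]}}

```text
clock: 22.88
tcp_pos: [441.3, 235.2, 136.8]
tcp_rot: [1.933, 2.476, -0.001]
contact_force: [-0.3, -0.5, 0.3]
opening: 46.7
```

```bash
python3 -c "
from h import *
avg([441,236.3,43],n=5)"
```

```text
t23.07 mean tcp [441.27 235.26 136.95] sd [0.07 0.09 0.1 ] F [ 0.14 -0.3  -0.27] open 46.4
shift in meas tool [ 1.1  0.  94. ] turn [-0.0003  0.0003  0.0006]
```

{"op": "carry_out", "data": {"steps": [[[1,0,20,0,0,0,0],[0,0,25,0,0,0,0],[0,0,25,0,0,0,0],[0,0,18,0,0,0,0],[0,0,6,0,0,0,0],[0,0,0,0,0,0,1],[0,0,0,0,0,0,1],[0,0,0,0,0,0,1]]], "force": 30}}

```text
clock: 24.12
tcp_pos: [441.0, 237.3, 44.0]
tcp_rot: [1.932, 2.477, 0.002]
contact_force: [0.3, 0.1, 0.1]
opening: 20.7
```

{"op": "carry_out", "data": {"steps": [[[0,0,0,0,0,0,1],[0,0,0,0,0,0,1],[0,0,0,0,0,0,1],[0,0,0,0,0,0,1]]]}}

```text
clock: 24.62
tcp_pos: [440.9, 237.2, 43.8]
tcp_rot: [1.932, 2.477, 0.002]
contact_force: [-0.8, -0.1, 5.6]
opening: 15.6
```

```bash
python3 -c "
from h import *
avg([441,236.3,43],n=4)"
```

```text
t24.77 mean tcp [440.86 237.25  43.78] sd [0.01 0.01 0.01] F [-0.39 -0.09  5.91] open 15.3
shift in meas tool [-1.  -0.1  0.8] turn [ 0.0012 -0.      0.002 ]
```

Gripped at 15.3 mm. I'll lift straight up 80 mm, then travel.

{"op": "carry_out", "data": {"steps": [[[0,0,-5,0,0,0,1],[0,0,-15,0,0,0,1],[0,0,-25,0,0,0,1],[0,0,-25,0,0,0,1],[0,0,-10,0,0,0,1],[-15,4,0,0,0,0,1],[-30,7,0,0,0,0,1],[-40,10,0,0,0,0,1]]]}}

```text
clock: 25.82
tcp_pos: [481.0, 158.5, 122.0]
tcp_rot: [-1.93, -2.478, 0.002]
contact_force: [-0.0, -0.6, -1.3]
opening: 15.7
```

{"op": "carry_out", "data": {"steps": [[[-50,12,0,0,0,0,1],[-50,12,0,0,0,0,1],[-45,10,0,0,0,0,1],[-30,7,0,-0.0785,0,0,1],[-17,4,0,-0.0785,0,0,1],[0,0,0,-0.0785,0,0,1],[0,0,0,-0.0785,0,0,1],[0,0,0,0,0,0,1]]]}}

```text
clock: 26.82
tcp_pos: [569.3, -16.4, 121.7]
tcp_rot: [1.805, 2.308, 0.363]
contact_force: [0.2, -0.1, -0.1]
opening: 15.6
```

```bash
cat >> h.py <<'E'
XT=np.array([np.cos(PSI),np.sin(PSI),0]); NP=np.cos(.314)*np.array([0,0,1])-np.sin(.314)*XT
RT=np.c_[np.cross([0,0,1],XT),np.cross(-NP,np.cross([0,0,1],XT)),-NP]
PAD=np.array([599.5,-9.3,33.])
E
python3 - <<'E'
from h import *
t,M=avg(PAD+NP*91.8,RT,n=6)
c=calibration("scene"); p,d=capture("scene"); np.savez("pics/tilt.npz",p=p,d=d); P=pts(c,d)
L=(P-t)@M
m=(abs(L[...,0])<60)&(abs(L[...,1])<110)&(L[...,2]>-260)&(L[...,2]<60)&(P[...,2]>62)
q=L[m]
for z in range(40,-150,-10):
    k=(q[:,2]<=z)&(q[:,2]>z-10)
    if k.sum(): print(z,k.sum(),"x",q[k,0].min().round(),q[k,0].max().round(),"y",np.percentile(q[k,1],[0,50,100]).round())
# dark handle/barrel pixels beyond finger tips, image
a=proj(c,t+M@[0,0,31.8]); b=proj(c,t); print("pred tip px",a,"tcp px",b,"pad",proj(c,PAD))
u,v=int(a[0]),int(a[1]); print(u-50,v-50); cv2.imwrite("pics/tilt.png",cv2.resize(p[v-60:v+40,u-50:u+60,::-1],None,fx=6,fy=6,interpolation=2))
E
```

```text
t27.07 mean tcp [571.43 -16.12 122.97] sd [1.18 0.28 0.67] F [ 0.1  -0.06 -0.95] open 15.9
shift in meas tool [-0.2 -0.3  2.7] turn [-0.0019 -0.0006  0.001 ]
30 3 x -3.0 -1.0 y [1. 1. 2.]
20 5 x -5.0 -1.0 y [-2.  0.  3.]
10 8 x -8.0 -1.0 y [-4. -0.  4.]
0 13 x -8.0 -2.0 y [-4. -1.  6.]
-10 23 x -13.0 6.0 y [-11.  -4.  14.]
-20 35 x -14.0 2.0 y [-9.  1. 13.]
-30 23 x -10.0 -5.0 y [-10.   1.  16.]
-40 40 x -10.0 8.0 y [-20.   0.  21.]
-50 64 x -11.0 8.0 y [-21.   1.  24.]
-60 61 x -11.0 6.0 y [-21.  -1.  25.]
-70 68 x -11.0 6.0 y [-22.  -1.  27.]
-80 75 x -11.0 7.0 y [-23.   2.  27.]
-90 47 x -11.0 -2.0 y [-23.   7.  25.]
-100 19 x -11.0 8.0 y [11. 14. 22.]
-110 10 x -7.0 7.0 y [-34.  11.  12.]
-120 91 x -37.0 28.0 y [-85.  12.  86.]
-130 340 x -38.0 29.0 y [-84.   7.  87.]
-140 367 x -37.0 29.0 y [-90.   3.  92.]
pred tip px (np.float64(322.80618458982224), np.float64(198.68766981150162)) tcp px (np.float64(319.6669429409987), np.float64(191.09021063522775)) pad (np.float64(328.5172265613964), np.float64(212.5418112934966))
272 148
```

View pics/tilt.png

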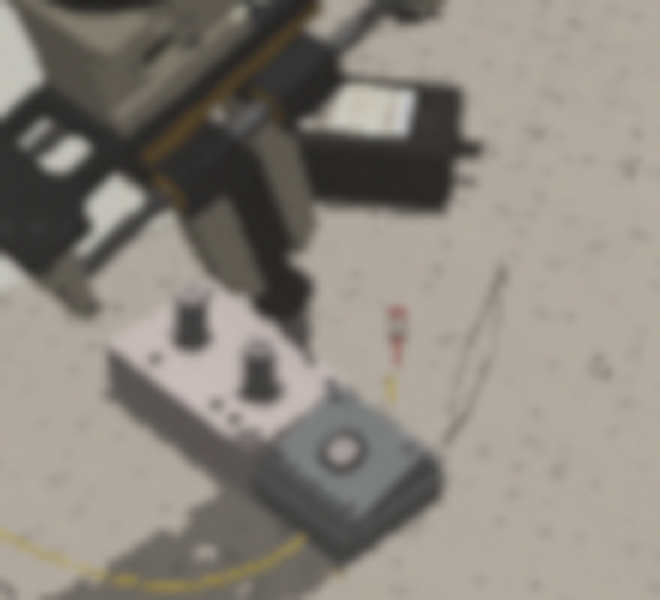

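The tilted tool and probe lie along the tool axis, so the 38 mm is along the tool. The tip shows at (308,360) and the pad at (343,452), both within 1 mm of prediction, with both cells standing in their pockets. Approaching along the probe.

{"op": "carry_out", "data": {"steps": [[[0,0,15,0,0,0,1],[0,0,20,0,0,0,1],[0,0,12,0,0,0,1],[0,0,5,0,0,0,1],[0,0,0,0,0,0,1],[0,0,0,0,0,0,1]]]}}

```text
clock: 27.92
tcp_pos: [587.8, -11.7, 74.6]
tcp_rot: [1.799, 2.307, 0.366]
contact_force: [0.3, 0.1, -0.9]
opening: 15.7
```

Run:
```python
from h import *
t,M=avg(PAD+NP*31.8,RT,n=8)
c=calibration("scene");p,d=capture("scene");P=pts(c,d)
L=(P-PAD)@RT
k=(abs(L[...,0])<6)&(abs(L[...,1])<6)&(abs(L[...,2])<6); print("pad depth height along n",np.median(-L[k][:,2]),k.sum())
k=(np.hypot(L[...,0],L[...,1])>12)&(abs(L[...,0])<22)&(abs(L[...,1])<22)&(abs(L[...,2])<8);q=L[k]; A=np.c_[q[:,:2],np.ones(len(q))]; print("panel plane fit",np.linalg.lstsq(A,q[:,2],rcond=None)[0].round(3),len(q))
```

```text
t28.27 mean tcp [587.65 -11.71  74.58] sd [0.09 0.03 0.12] F [ 0.13  0.11 -1.03] open 15.9
shift in meas tool [-0.5 -1.4 11.5] turn [ 0.0008 -0.0001  0.002 ]
pad depth height along n -0.2696177527556849 18
panel plane fit [-0.012  0.006  1.881] 177
```

{"op": "carry_out", "data": {"steps": [[[-0.5,-1,3,0,0,0,1],[0,0,3,0,0,0,1],[0,0,2,0,0,0,1],[0,0,2,0,0,0,1],[0,0,0,0,0,0,1],[0,0,0,0,0,0,1]]]}}

```text
clock: 29.12
tcp_pos: [589.6, -11.5, 64.3]
tcp_rot: [1.8, 2.307, 0.365]
contact_force: [-0.2, 0.1, -1.7]
opening: 15.4
```

Run:
```python
from h import *
t,M=avg(PAD+NP*25.8,RT,n=8)
```

```text
t29.48 mean tcp [589.64 -11.55  64.32] sd [0.02 0.02 0.03] F [-0.23 -0.03 -1.11] open 15.7
shift in meas tool [-0.2 -0.1  7.1] turn [ 0.0001 -0.0005  0.0019]
```

{"op": "carry_out", "data": {"steps": [[[0,0,1,0,0,0,1],[0,0,1,0,0,0,1],[0,0,1,0,0,0,1],[0,0,0,0,0,0,1]]]}}

```text
clock: 30.02
tcp_pos: [590.6, -11.4, 61.4]
tcp_rot: [1.799, 2.307, 0.365]
contact_force: [-0.2, -0.6, 0.9]
opening: 15.5
```

Run:
```python
from h import *
t,M=avg(PAD+NP*25.8,RT,n=8)
```

```text
t30.38 mean tcp [590.56 -11.35  61.46] sd [0.02 0.01 0.01] F [-0.14 -0.28  0.56] open 15.6
shift in meas tool [-0.2 -0.1  4.1] turn [ 0.0001 -0.0005  0.0019]
```

Contact: the force along the pad normal rose by 1.6 N, so the plunger is in about 2 mm, and the geometry says 1.9. I'll push 4 mm more.

{"op": "carry_out", "data": {"steps": [[[0,0,1,0,0,0,1],[0,0,1,0,0,0,1],[0,0,1,0,0,0,1],[0,0,1,0,0,0,1],[0,0,0,0,0,0,1],[0,0,0,0,0,0,1]]]}}

```text
clock: 31.18
tcp_pos: [591.7, -11.0, 57.6]
tcp_rot: [1.8, 2.307, 0.365]
contact_force: [-0.3, -0.6, 1.0]
opening: 15.8
```

Run:
```python
from h import *
t,M=avg(PAD+NP*25.8,RT,n=16)
c=calibration("scene");p,d=capture("scene");P=pts(c,d)
L=(P-t)@M; g=p.max(2)
m=(abs(L[...,0])<16)&(abs(L[...,1])<20)&(L[...,2]>-20)&(L[...,2]<40)
for z in range(-20,30,5):
    k=m&(L[...,2]>=z)&(L[...,2]<z+5); q=L[k]
    if len(q): print(z,len(q),q[:,:2].mean(0).round(1))
for X in([575.8,89.1],[587.4,42.6]):
    b=P[(np.hypot(P[...,0]-X[0],P[...,1]-X[1])<12)&(P[...,2]>36)&(P[...,2]<62)]; print("cell",len(b),b.mean(0).round(1),np.percentile(b[:,2],[5,95]).round(1))
a=proj(c,PAD); u,v=map(int,a); print("pad at crop",(a[0]-u+50)*6+2.5,(a[1]-v+65)*6+2.5)
cv2.imwrite("pics/end.png",cv2.resize(p[v-65:v+35,u-50:u+60,::-1],None,fx=6,fy=6,interpolation=2))
```

```text
t31.93 mean tcp [591.73 -11.03  57.63] sd [0.01 0.01 0.02] F [-0.74 -0.21  2.15] open 15.7
shift in meas tool [-0.2 -0.   0.1] turn [ 0.0001 -0.0005  0.0019]
-20 18 [-7.9 -0.4]
-10 4 [-6.3 -2.9]
-5 5 [-6.2  0.4]
0 7 [-5.7 -1.9]
5 1 [-7.8  0.4]
10 3 [-4.2 -1.6]
15 1 [-3.9  0.1]
20 10 [-4.8 -6.2]
25 127 [-1.2 -0.1]
cell 13 [571.2  85.1  46.9] [39.8 52.3]
cell 4 [582.   39.8  37.8] [36.6 38.4]
pad at crop 305.6033593683784 395.75086776097965
```

View pics/end.png

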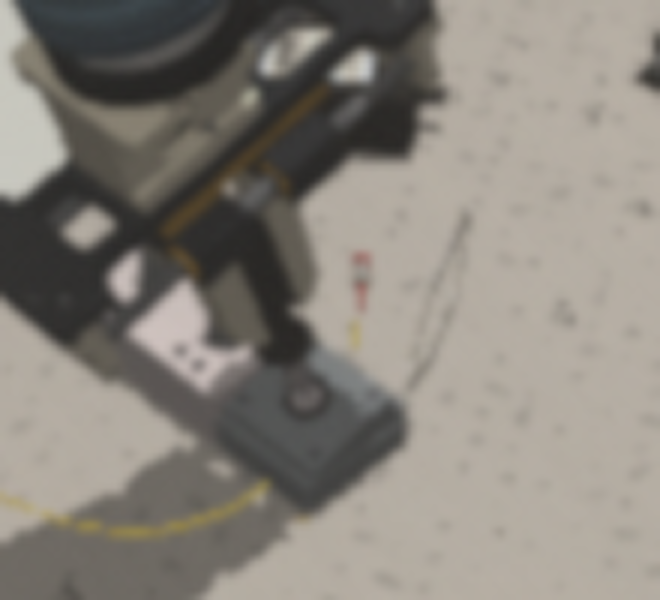

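The picture shows the plunger standing on the pad at about (305,395). The force rise along the pad normal is 3.3 N, so the plunger is in about 6.2 mm, and the turn error is at most 0.002 rad. Handing in.

```bash
python3 -c "
from station import *
print(close_job())"
```

```text
the job is handed in; nothing more can be done
None
```

The job is handed in after about 32 s on the robot's clock: both cells stand in their pockets, button end up. The probe is held square on the contact pad, with its plunger pushed in about half way.

- **Cells:** The first cell went into pocket 1 and the second into pocket 2. Each met the bottom at the expected depth with about 7 N. Depth afterwards put both tops at 58–59 mm (58.5 expected). At the end the gripper hid them from the scene camera, so I could not measure them again.
- **Probe:** The tip is on the pad, within about 1 mm of its centre. The tool is within about 0.002 rad of the intended orientation, and the fitted panel agreed with that to about 0.01 rad. The force along the pad normal rose by 3.3 N, which means the plunger is in about 6.2 mm; the geometry says about 6 mm.
- **What disagreed:** The reported tool position read about 38 mm too far along the tool, compared with the camera depth. Because of that, the first grasp closed above a cell without touching it. I corrected for the offset from then on.
- **Loose items:** I kept the arm clear of them and did not touch them on purpose, but I did not measure each one at the end.

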